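# Hold a hair claw clip gaping over the hairpin card

### The arm

A 6-joint arm with a two-finger parallel gripper is mounted at the origin on the work surface. World frame = base frame: x ahead of the robot, y to its left, z up, the work surface at z = 0. Lengths are in mm, angles in rad, forces in N, time in s.
With the tool pointing down it reaches from about 350 to 975 mm from the base axis. Payload 7.1 kg.
Tool frame: the origin (TCP) lies at the very end of the fingers, on their centre line; the grasp point (between the pads) lies 19 mm behind it; x points along the fingers, y is the direction in which the jaws open and shut, and the axes are right-handed (so a half turn about x gives the same grasp; the last joint's range is limited). The gripper opens to 88 mm and grips with 3 to 60 N. Pads are 20 mm wide; open, the fingers measure 115 mm over their backs; the gripper's body (75 mm by 178 mm) begins 61 mm behind the grasp point.
Start: joints at [-1.133, 0.423, 1.63, -0, 1.089, -0.019], TCP at [275.688, -560.893, 222.675] pointing down, gripper open.
Joint ranges: [-3, 3], [-0.9, 2.11], [0.09, 2.58], [-1.31, 4.45], [0.11, 2.69], [-2.54, 2.54]. Speed limits (rad/s): [2.39, 2.39, 3.01, 3.14, 3.14, 3.14].

### API

Orientations are given as a rotation vector (axis times angle).
In Python, from workcell import ctrl gives the robot as it stands. The module is installed in compiled form; this text tells all that it offers.
- The arm moves only by the tool carry_out, never from a script. Its argument "commands" is a list of rows, each a list of 6 numbers: the shift along the tool's x, y, z in m, then the turn, a rotation vector about the tool's x, y, z in degrees. In form: [[tx, ty, tz, rx, ry, rz], ...]. A call has 1 to 8 rows; each row shifts and turns the pose as measured when the row begins, along the tool's axes as they then stand; what a row does not reach is not made up. A row lasts 1/8 s, in which the tool goes at most 62.5 mm and 10.7 degrees, less where a joint would pass 70% of its speed; a pose out of reach is approached as far as the arm can. A call with a gripper value outside its range is refused whole. "grip" is the closure, from 0 (fully open) to 1 (shut), set as the call begins (left out, the last holds). The fingers move at their own pace and stop on an object; the grip force is fixed at half the most. Time passes only in rows, so rows that do not move let the fingers close. It gives the time, the measured TCP pose, the force and the opening at its end, in the units of the state.
- ctrl.get_obs(): the state, without advancing time (a new reading comes with each control period).
- ctrl.get_image(name): name is "side" or "top" or "wrist"; returns a dict with "pixels" (400x640x3 uint8, blue, green, red), "intrinsics" (3x3 intrinsics, pixels), "rvec" (rotation vector, rad) and "tvec" (3), from world to camera coordinates, as OpenCV has them. Camera axes: x right, y down, z forward; pixel columns grow to the right and rows downward; lengths in mm; the calibration is good to about 2 mm. A picture is of the moment at which its call begins. There is no depth.
- ctrl.close_job(): hands the job in, once; it reports no verdict.
The state is a dict: "t": time; "qpos": joint angles; "qvel": joint speeds; "joint_torque": joint torques, N m; "ee_pos": TCP position; "orientation": TCP orientation; "ft_force": force on the tool from outside, world axes, zero at the start; "moment": the same for the moment, N m; "width": finger opening in mm.
Only numpy, scipy, OpenCV 4.12 (cv2) and the standard library are available. Lean on these libraries where they do the work, as an engineer would, in place of code of your own. Each camera call takes 0.05 s, during which the arm holds its last target. There are 200 camera calls.

### The job

Lift the hair claw clip off the little turntable by its two thumb tabs, squeeze it wide open against its spring, and hold it level and gaping over the middle of the top edge of the hairpin card in the marble stand, in line with the card: a row of teeth on either side, the edge well up inside the jaws, and the clip touching neither card nor stand, so that I can slip a spare pin card in behind before it bites. Do not shift the stand or upset the jar, the tumbler, the tray or the scalp massager. The job ends with the robot still holding the clip open there, not letting it close or go.

Things in the scene. Friction and masses are not known exactly. Their poses are not given: they have to be found in the camera images.
- clip_center (a point): dark tortoiseshell hair claw clip, about 65 g, 93 mm long along x, 50 mm wide over the jaws along y, 76 mm tall, standing on its closed teeth on the turntable. The point is its centre, 38 mm above the underside of the teeth; z up to the tabs. Its halves turn on a pin along x, 8 mm above the point. Axes lie midway between the halves; either way round is the same
- clip_tabs (a point): point midway between the clip's two thumb tabs, 27 mm above its centre (axes as there). Tabs: at +y and -y in a V, 38 mm long along x, 3 mm thick; closed, 43 mm over the outsides, tops 10 mm above this point. Squeezed along y to their stop: 14 mm over the outsides, tops 15 mm above it. The wide jaw shoulders stay 19 mm or more below it: finger tips 9 to 15 mm below it bear on the tabs alone
- clip_mouth (a point): point where the closed teeth meet, 35.5 mm below the clip's centre (axes as there). Squeezing the tabs swings the two rows of teeth apart to +y and -y: about 4 N on each tab starts it, 12 N opens it fully; then the rows gape about 28 mm around this point. Seen end on, room inside reaches 35 mm up from the point to the pin and spring
- clip_a (a joint): opening of one half of the clip (the other half mirrors it): 0 shut, 0.45 rad squeezed fully open, at the stop; a spring shuts it
- card_edge (a point): hairpin card: stiff pale board 105 mm wide and 3 mm thick, standing upright in a slot in a loose marble block (124 x 64 x 24 mm, about 0.55 kg). The point is the middle of the card's top edge, 150 mm above the vanity top; z up, y along the edge, x square to the card's face. The upper 50 mm of the card is bare on both faces
- turntable_top (a point): centre of the top face of a timber turntable, disc of 240 mm diameter and 14 mm thick, top 30 mm above the vanity top, which spins freely on its foot under any sideways push; the claw clip and a jar stand on it
- jar_mid (a point): small white cream jar with metal lid, 50 mm diameter, 40 mm tall, on the turntable; point at mid height; z up
- tumbler_mid (a point): frosted glass tumbler, 74 mm diameter, 98 mm tall; point at mid height; z up
- tray_mid (a point): silver hairpin tray, 70 x 130 mm, 14 mm tall, long side along its y; point at its centre, 7 mm up; z up
- massager_mid (a point): round grey silicone scalp massager, 82 mm diameter, 64 mm tall, standing on its bristles; point at mid height; z up
Mind the look-alikes: they are no part of the job. Of the things that look like the part that bears jar_mid, the smallest one is meant.

How it is judged (in metres and radians):
On the way:
1. the claw clip is lifted clear of the turntable (at least 40 mm above where it stood) (height (world z) of clip_center above 0.108 m and contact force between clip and turntable below 0.05 N and contact force between the fingers and clip above 1 N), for 0.2 s.
At the end, for the whole second after the job is handed in: Held by the gripper, still: each half open 0.30 rad or more, level and in line with the card within 0.25 rad; centred within 9 mm across and 25 mm along the edge, edge 14 to 39 mm up inside; clip and arm clear of card and stand; stand within 15 mm, others within 30 mm, jar upright on the turntable (value of joint clip_a above 0.3 rad and x of clip_center in the frame of card_edge between -0.009 and 0.009 m and y of clip_center in the frame of card_edge between -0.025 and 0.025 m and z of clip_center in the frame of card_edge between -0.001 and 0.024 m and angle between the x axis of clip_center and the y axis of card_edge, either way round below 0.25 rad and angle between clip_center's own z axis and vertical below 0.25 rad and contact force between the fingers and clip above 1 N and contact force between each of clip, the arm, the fingers and stand below 0.1 N and linear speed of clip below 0.02 m/s and distance of card_edge from where it was at the start of the episode below 0.015 m and angle between card_edge's own z axis and vertical below 0.05 rad and angle between jar_mid's own z axis and vertical below 0.2 rad and height (world z) of jar_mid above 0.04 m and distance of each of tumbler_mid, tray_mid, massager_mid from where it was at the start of the episode below 0.03 m); the arm keeps its last pose, push and grip.
It fails at once if the stand is shoved (over 15 mm) or tipped (distance of card_edge from where it was at the start of the episode above 0.015 m or angle between card_edge's own z axis and vertical above 0.2 rad).
It fails at once if the jar is tipped or falls off the turntable (angle between jar_mid's own z axis and vertical above 0.4 rad or height (world z) of jar_mid below 0.035 m).
It fails at once if the tumbler is shoved (over 30 mm) or tipped (distance of tumbler_mid from where it was at the start of the episode above 0.03 m or angle between tumbler_mid's own z axis and vertical above 0.3 rad).
It fails at once if the hairpin tray is shoved (over 30 mm) or tipped (distance of tray_mid from where it was at the start of the episode above 0.03 m or angle between tray_mid's own z axis and vertical above 0.3 rad).
It fails at once if the scalp massager is shoved (over 30 mm) or tipped (distance of massager_mid from where it was at the start of the episode above 0.03 m or angle between massager_mid's own z axis and vertical above 0.3 rad).
It also fails if it takes over 42 s, if anything falls off the work surface, if the arm or the gripper's body presses on something with over 40 N, if the wrist force passes 120 N, or if a joint passes its speed limit or range.

## Working session

There is one attempt and no reset: what is moved stays moved. The work goes in short steps, Python scripts to look and compute and a tool call to move; the robot and the scene stay as the last step left them, time stands still between calls to the robot, and variables do not carry over. Pictures are saved under pics/ and viewed, about 8 in all and at most 12, crops included, and the job is handed in when it is done.

Besides the shell and the picture viewer there is one more tool, called after ">>>" by a JSON object that holds its "method" and its "body". carry_out: Moves the arm, as the interface text tells. Its arguments: {"type":"object","properties":{"commands":{"type":"array"},"grip":{"type":"number"}},"required":["commands"]}

```bash
mkdir -p pics; cat > h.py <<'E'
import numpy as np, cv2
from workcell import ctrl
def snap(n,f):
    d=ctrl.get_image(n); cv2.imwrite('pics/'+f+'.png',d['pixels']); np.savez('pics/'+f+'.npz',**d); return d
def ray(f,uv):
    d=np.load('pics/'+f+'.npz'); R=cv2.Rodrigues(d['rvec'].astype(float))[0]; c=-R.T@d['tvec'].ravel()
    v=R.T@np.linalg.inv(d['intrinsics'])@np.array([*uv,1.]); return c,v
def atz(f,uv,z):
    c,v=ray(f,uv); return c+v*(z-c[2])/v[2]
def proj(f,P):
    d=np.load('pics/'+f+'.npz'); return cv2.projectPoints(np.array(P,float).reshape(-1,3),d['rvec'].astype(float),d['tvec'].astype(float),d['intrinsics'],None)[0].reshape(-1,2)
def crop(f,o,x0,y0,x1,y1,s):
    im=cv2.imread('pics/'+f+'.png')[y0:y1,x0:x1]; cv2.imwrite('pics/'+o+'.png',cv2.resize(im,None,fx=s,fy=s,interpolation=cv2.INTER_CUBIC))
E
python3 - <<'E'
from h import *
for n in('side','top','wrist'):
    d=snap(n,n+'0'); c,v=ray(n+'0',(320,200)); print(n,c.round(),(v/np.linalg.norm(v)).round(2),d['intrinsics'][0,0])
o=ctrl.get_obs(); print(o)
a=cv2.imread('pics/top0.png'); b=cv2.imread('pics/side0.png')
E
```

```text
side [ 360. 1158.  977.] [ 0.16 -0.76 -0.63] 505.239197774364
top [ 449.   79. 1004.] [ 0.12  0.02 -0.99] 371.81045407624987
wrist [ 343. -528.  384.] [-0.25 -0.13 -0.96] 287.7255789831224
{'t': 0.15, 'qpos': array([-1.13300454e+00,  4.23666093e-01,  1.63049272e+00, -4.37630045e-06,
        1.08862566e+00, -1.90086485e-02]), 'qvel': array([-4.33621892e-05, -3.59222333e-03, -2.20180104e-03,  1.60470208e-03,
        3.45379020e-04,  1.59851454e-03]), 'joint_torque': array([-5.51194498e-04, -5.44987714e+01, -2.73919326e+01,  6.43000100e-02,
        2.04354204e-02, -7.54342636e-05]), 'ee_pos': array([ 275.50796955, -560.51732464,  222.08832279]), 'orientation': array([ 1.96783315,  0.45867375, -1.96834138]), 'ft_force': array([ 1.25365506, -0.09420838,  0.09304424]), 'moment': array([-0.04358058, -0.02786461,  0.00111302]), 'width': 87.8298124693631}
```

View pics/top0.png

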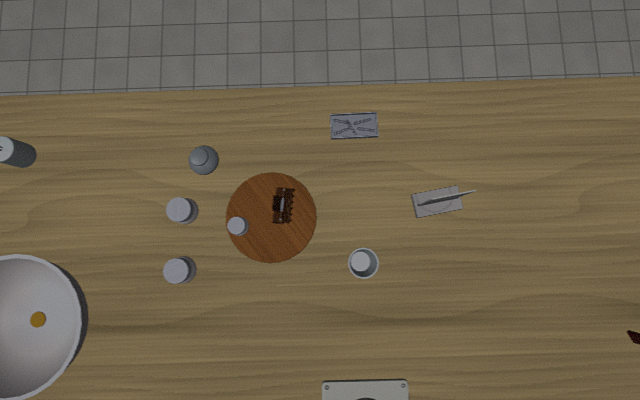

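View pics/side0.png

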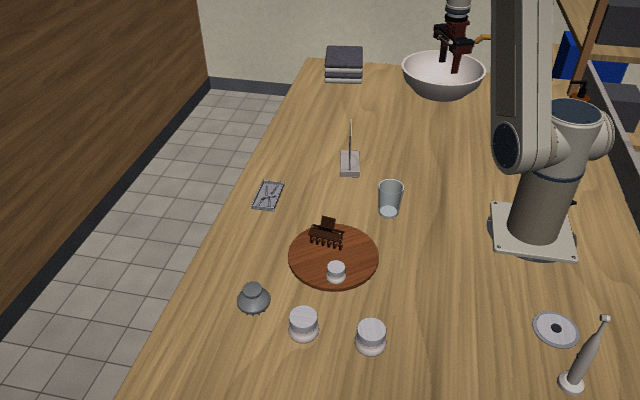

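The top view shows the clip at (284,206) on the turntable, with the small jar at (237,226). The larger look-alike jars are at (180,210) and (178,270), and the massager is at (203,159). The tumbler is at (363,263), the tray at (354,126) and the card and stand at about (440,200). The only claw clip is the one on the turntable; next I check it and the card in a close crop.

```bash
python3 - <<'E'
from h import *
crop('top0','a',215,165,325,270,5); crop('top0','b',400,170,490,225,7)
crop('side0','c',285,105,385,295,3)
a,b,c=[cv2.imread(f'pics/{k}.png') for k in 'abc']
W=np.zeros((600,800,3),np.uint8)
a=cv2.resize(a,(440,420)); b=cv2.resize(b,(350,214)); c=cv2.resize(c,(200,380))
crop('top0','a',260,175,310,235,8);a=cv2.imread('pics/a.png') #400x480
W[:480,:400]=a; crop('top0','b',405,175,485,225,5); b=cv2.imread('pics/b.png'); W[:250,400:800]=b
crop('side0','c',300,205,360,255,5); c=cv2.imread('pics/c.png'); W[250:500,400:700]=c
cv2.imwrite('pics/m1.png',W)
E
```

```text
(no output)
```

View pics/m1.png

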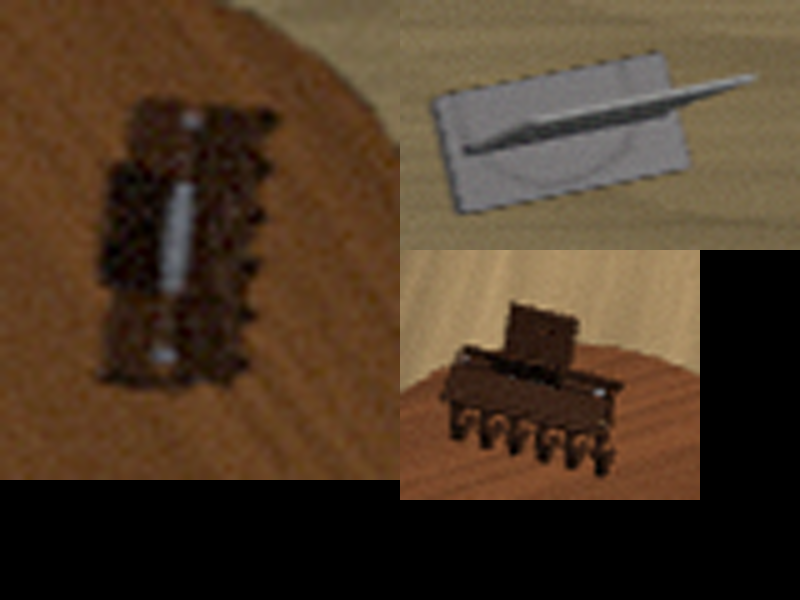

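The crop shows the clip's pin ends at px (283.8,190) and (280.3,219.4). The card's top far end is at about (476.4,190.4), and the stand's corners are visible.

```bash
python3 - <<'E'
from h import *
p=atz('top0',(283.75,190),76);q=atz('top0',(280.25,219.4),76);print('pin',p,q,(p+q)/2,np.linalg.norm(p-q),np.degrees(np.arctan2(*(p-q)[[1,0]])))
s=[atz('top0',u,24) for u in((411.6,194.6),(457,185.4),(463.4,208),(417,217.6))]
print(np.mean(s,0));[print(x.round(1),np.linalg.norm(x-s[i-1]).round(1)) for i,x in enumerate(s)]
d=s[1]-s[0]+s[2]-s[3];print('stand ang',np.degrees(np.arctan2(d[1],d[0])))
print('edge end',atz('top0',(476.4,190.4),150))
for n,uv,z in(('jar',(237,225),70),('tt',(271,217.5),30),('tumbler',(364,263),98),('tray',(354,126),14),('massager',(203,156),30)): print(n,atz('top0',uv,z).round())
E
```

```text
pin [590.95262677 188.7559026   76.        ] [516.85613508 198.38963582  76.        ] [553.90438093 193.57276921  76.        ] 74.72013714741384 -7.407816479665693
[ 557.2999852  -211.05543531   24.        ]
[ 577.2 -144.5   24. ] 62.3
[ 598.5 -266.1   24. ] 123.5
[ 537.8 -278.5   24. ] 61.9
[ 515.8 -155.2   24. ] 125.3
stand ang -79.9619050136808
edge end [ 566.36318322 -265.44462713  150.        ]
jar [506. 308.  70.]
tt [526. 229.  30.]
tumbler [405.  -4.  98.]
tray [773.   0.  14.]
massager [697. 411.  30.]
```

```bash
cat >> h.py <<'E'
from scipy.spatial.transform import Rotation as Ro
def to(P=None,yaw=None):
    "tool-frame shift to P (mm) and the turn to point down with tool y at yaw (deg, nearest mod 180)"
    o=ctrl.get_obs(); R=Ro.from_rotvec(o['orientation']); M=R.as_matrix()
    y0=np.degrees(np.arctan2(M[1,1],M[0,1])); print('t',o['t'],'pos',o['ee_pos'].round(1),'yaw y',y0.round(2),'tilt',np.degrees(np.arccos(-M[2,0])).round(2),'w',o['width'].round(1),'q',o['qpos'].round(2),'f',o['ft_force'].round(1))
    if P is not None: print('tool shift mm',(M.T@(np.array(P)-o['ee_pos'])).round(1))
    if yaw is not None:
        yaw=y0+(yaw-y0+90)%180-90; a=np.radians(yaw); y=np.array([np.cos(a),np.sin(a),0]);x=np.array([0,0,-1.])
        T=Ro.from_matrix(np.c_[x,y,np.cross(x,y)]); print('turn deg',np.degrees((R.inv()*T).as_rotvec()).round(2))
E
python3 -c "
from h import *
to((554,194,200),82.6)"
```

```text
Traceback (most recent call last):
  File "h.py", line 18, in to
    y0=np.degrees(np.arctan2(M[1,1],M[0,1])); print('t',o['t'],'pos',o['ee_pos'].round(1),'yaw y',y0.round(2),'tilt',np.degrees(np.arccos(-M[2,0])).round(2),'w',o['width'].round(1),'q',o['qpos'].round(2),'f',o['ft_force'].round(1))
                                                                                                                                                                 ^^^^^^^^^^^^^^^^
AttributeError: 'float' object has no attribute 'round'
```

```bash
sed -i "s/o\['width'\].round(1)/round(o['width'],1)/" h.py
python3 -c "
from h import *
to((554,194,200),82.6)"
```

```text
t 0.15 pos [ 275.5 -560.5  222.1] yaw y -63.83 tilt 0.07 w 87.8 q [-1.13  0.42  1.63 -0.    1.09 -0.02] f [ 1.3 -0.1  0.1]
tool shift mm [  22.8 -554.3 -582.7]
turn deg [3.357e+01 2.000e-02 7.000e-02]
```

```bash
python3 -c "
import numpy as np
d=np.array([278.5,754.5])/14
for i in range(14):
  a=np.radians(-63.8+10.43*i);c,s=np.cos(a),np.sin(a)
  print([0,round(d@[c,s]/1000,3),round(d@[s,-c]/1000,3),-10.4,0,0],end=',')"
```

```text
[0, np.float64(-0.04), np.float64(-0.042), -10.4, 0, 0],[0, np.float64(-0.031), np.float64(-0.048), -10.4, 0, 0],[0, np.float64(-0.022), np.float64(-0.053), -10.4, 0, 0],[0, np.float64(-0.012), np.float64(-0.056), -10.4, 0, 0],[0, np.float64(-0.002), np.float64(-0.057), -10.4, 0, 0],[0, np.float64(0.009), np.float64(-0.057), -10.4, 0, 0],[0, np.float64(0.019), np.float64(-0.054), -10.4, 0, 0],[0, np.float64(0.028), np.float64(-0.05), -10.4, 0, 0],[0, np.float64(0.037), np.float64(-0.044), -10.4, 0, 0],[0, np.float64(0.044), np.float64(-0.037), -10.4, 0, 0],[0, np.float64(0.05), np.float64(-0.028), -10.4, 0, 0],[0, np.float64(0.054), np.float64(-0.019), -10.4, 0, 0],[0, np.float64(0.057), np.float64(-0.008), -10.4, 0, 0],[0, np.float64(0.057), np.float64(0.002), -10.4, 0, 0],
```

>>> {"method": "carry_out", "body": {"commands": [[0, -0.04, -0.042, -10.4, 0, 0], [0, -0.031, -0.048, -10.4, 0, 0], [0, -0.022, -0.053, -10.4, 0, 0], [0, -0.012, -0.056, -10.4, 0, 0], [0, -0.002, -0.057, -10.4, 0, 0], [0, 0.009, -0.057, -10.4, 0, 0], [0, 0.019, -0.054, -10.4, 0, 0], [0, 0, 0, 0, 0, 0]], "grip": 0}}

```text
t: 1.15
ee_pos: [413.4, -171.5, 221.0]
orientation: [1.064, 1.296, -1.062]
ft_force: [-0.7, -0.5, -0.2]
width: 87.8
```

```bash
python3 -c "
from h import *
to((554,194,225),82.6)"
```

```text
t 1.15 pos [ 413.4 -171.5  221. ] yaw y 11.27 tilt 0.06 w 87.8 q [-0.42  0.16  2.01  0.    0.97 -0.62] f [-0.7 -0.5 -0.2]
tool shift mm [  -3.5  209.3 -331. ]
turn deg [-7.133e+01 -4.000e-02 -6.000e-02]
```

```bash
python3 -c "
from h import *
snap('wrist','w1')
d=np.array([140.6,365.5])/7
for i in range(7):
  a=np.radians(11.27+10.2*i);c,s=np.cos(a),np.sin(a)
  print('[0,%.3f,%.3f,-10.2,0,0]'%(d@[c,s]/1000,d@[s,-c]/1000),end=',')"
```

```text
[0,0.030,-0.047,-10.2,0,0],[0,0.038,-0.041,-10.2,0,0],[0,0.045,-0.034,-10.2,0,0],[0,0.050,-0.025,-10.2,0,0],[0,0.054,-0.016,-10.2,0,0],[0,0.056,-0.007,-10.2,0,0],[0,0.056,0.003,-10.2,0,0],
```

>>> {"method": "carry_out", "body": {"commands": [[0, 0.03, -0.047, -10.2, 0, 0], [0, 0.038, -0.041, -10.2, 0, 0], [0, 0.045, -0.034, -10.2, 0, 0], [0, 0.05, -0.025, -10.2, 0, 0], [0, 0.054, -0.016, -10.2, 0, 0], [0, 0.056, -0.007, -10.2, 0, 0], [0, 0.056, 0.003, -10.2, 0, 0], [0, 0, 0, 0, 0, 0]]}}

```text
t: 2.2
ee_pos: [563.0, 191.6, 220.5]
orientation: [0.092, 1.565, -0.096]
ft_force: [0.0, 0.2, 0.4]
width: 87.7
```

```bash
python3 -c "
from h import *
snap('wrist','w2')
to((554,194,150),82.6)
print(proj('w2',[[591,189,76],[517,198.4,76],[554,193.6,76]]),proj('w1',[[557,-214,150],[548,-162,150],[566,-265,150]]))
W=np.zeros((600,640,3),np.uint8);W[:400]=cv2.imread('pics/w2.png');W[400:,:320]=cv2.resize(cv2.imread('pics/w1.png'),(320,200));cv2.imwrite('pics/m2.png',W)"
```

```text
t 2.25 pos [562.  189.9 220.2] yaw y 82.98 tilt 0.26 w 87.6 q [ 0.31  0.38  1.7  -0.01  1.06 -1.14] f [-0.1 -0.6 -0.5]
tool shift mm [70.2  3.4 -8.7]
turn deg [0.38 0.17 0.2 ]
[[319.8882577  209.82896252]
 [320.45250108 142.51514715]
 [320.06976769 177.28773579]] [[463.00871143 278.18566154]
 [472.87821267 224.25570626]
 [454.49086582 325.69642909]]
```

View pics/m2.png

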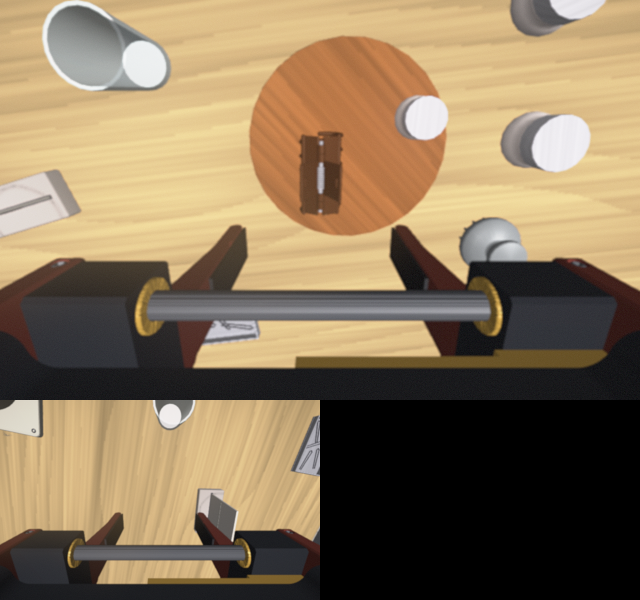

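The wrist view shows the pin ends at (320,143) and (320,210), within a pixel of the prediction, so I descend.

>>> {"method": "carry_out", "body": {"commands": [[0, 0.003, -0.009, 0.4, 0.2, 0.2], [0.04, 0, 0, 0, 0, 0], [0.04, 0, 0, 0, 0, 0], [0, 0, 0, 0, 0, 0]]}}

```text
t: 2.75
ee_pos: [551.4, 186.8, 139.4]
orientation: [0.114, 1.569, -0.115]
ft_force: [-0.2, 0.7, 1.0]
width: 87.8
```

```bash
python3 -c "
from h import *
to((554,193.6,83),82.6)"
```

```text
t 2.75 pos [551.4 186.8 139.4] yaw y 81.66 tilt 0.1 w 87.8 q [ 0.31  0.47  1.78  0.    0.89 -1.12] f [-0.2  0.7  1. ]
tool shift mm [56.4  7.1  1.7]
turn deg [-0.94 -0.1   0.03]
```

>>> {"method": "carry_out", "body": {"commands": [[0.005, 0.007, 0.002, -0.9, 0, 0], [0, 0, 0, 0, 0, 0], [0.02, 0, 0, 0, 0, 0], [0, 0, 0, 0, 0, 0]]}}

```text
t: 3.25
ee_pos: [557.4, 193.4, 119.5]
orientation: [0.106, 1.563, -0.102]
ft_force: [-0.1, -0.1, 0.0]
width: 87.5
```

```bash
python3 -c "
from h import *
to((554,193.6,83),82.6)
snap('wrist','w3');print(proj('w3',[[591,189,76],[517,198.4,76],[554,193.6,76]]));crop('w3','w3c',220,60,420,210,4)
"
```

```text
t 3.25 pos [557.4 193.4 119.5] yaw y 82.42 tilt 0.33 w 87.5 q [ 0.31  0.5   1.78  0.    0.85 -1.13] f [-0.1 -0.1  0. ]
tool shift mm [36.5 -0.3 -3.6]
turn deg [-0.18  0.29 -0.16]
[[319.09896765 257.26182794]
 [318.56392845 163.6486049 ]
 [318.71288215 212.69213143]]
```

View pics/w3c.png

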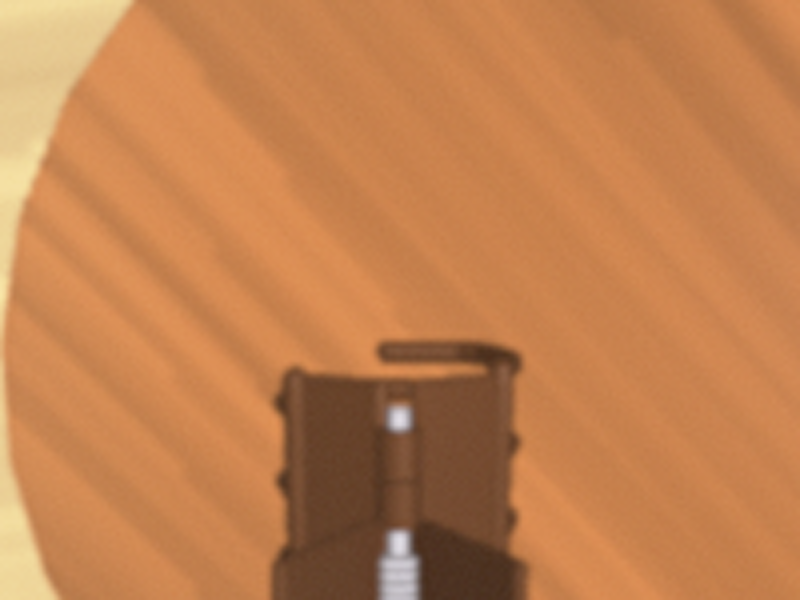

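Pin end at px (320,163.8) against a predicted (318.6,163.6), so the position is good to about 1 mm. I go down and squeeze.

>>> {"method": "carry_out", "body": {"commands": [[0.018, -0.001, -0.004, 0, 0.3, 0], [0, 0, 0, 0, 0, 0], [0.018, 0, 0, 0, 0, 0], [0, 0, 0, 0, 0, 0]]}}

```text
t: 3.8
ee_pos: [555.1, 193.7, 84.0]
orientation: [0.107, 1.564, -0.1]
ft_force: [0.2, -0.1, -0.3]
width: 87.8
```

```bash
python3 -c "
from h import *
to((554,193.6,83),82.6)"
```

```text
t 3.8 pos [555.1 193.7  84. ] yaw y 82.43 tilt 0.35 w 87.8 q [ 0.31  0.56  1.8   0.    0.78 -1.13] f [ 0.2 -0.1 -0.3]
tool shift mm [ 1.  -0.3 -1.1]
turn deg [-0.17  0.22 -0.27]
```

>>> {"method": "carry_out", "body": {"commands": [[0, 0, -0.001, 0, 0, 0], [0, 0, 0, 0, 0, 0], [0, 0, 0, 0, 0, 0], [0, 0, 0, 0, 0, 0], [0, 0, 0, 0, 0, 0], [0, 0, 0, 0, 0, 0], [0, 0, 0, 0, 0, 0], [0, 0, 0, 0, 0, 0]], "grip": 1}}

```text
t: 4.8
ee_pos: [556.7, 195.6, 87.7]
orientation: [0.11, 1.559, -0.098]
ft_force: [0.2, -1.3, -0.6]
width: 12.1
```

```bash
python3 -c "
from h import *
snap('wrist','w4');snap('side','s4');to()
crop('w4','x',170,100,470,360,2);crop('s4','y',280,130,400,300,3);a=cv2.imread('pics/x.png');b=cv2.resize(cv2.imread('pics/y.png'),(200,283));crop('s4','y',300,180,350,250,4);c=cv2.imread('pics/y.png')
W=np.zeros((600,800,3),np.uint8);W[:520,:600]=a;W[:283,600:]=b;W[300:580,600:]=c;cv2.imwrite('pics/m4.png',W)"
```

```text
t 4.9 pos [556.5 195.4  87.3] yaw y 82.41 tilt 0.69 w 12.4 q [ 0.32  0.55  1.8   0.01  0.78 -1.13] f [-0.2 -0.5 -0.1]
```

View pics/m4.png

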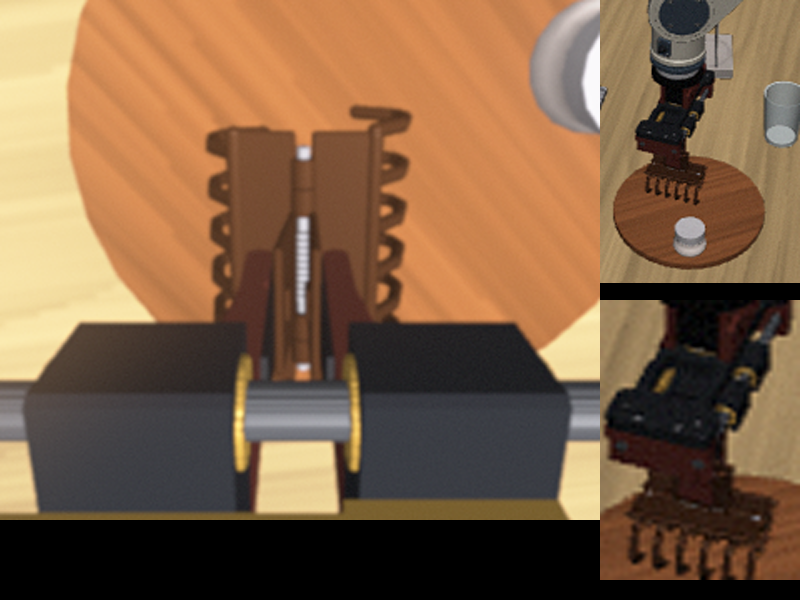

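The clip is gaping between the fingers, with both rows of teeth spread and pin ends at about px (322,176) and (321.5,285). Now I lift.

>>> {"method": "carry_out", "body": {"commands": [[-0.01, 0, 0, 0, 0, 0], [-0.02, 0, 0, 0, 0, 0], [-0.03, 0, 0, 0, 0, 0], [-0.03, 0, 0, 0, 0, 0], [-0.03, 0, 0, 0, 0, 0], [-0.03, 0, 0, 0, 0, 0], [-0.01, 0, 0, 0, 0, 0], [0, 0, 0, 0, 0, 0]]}}

```text
t: 5.9
ee_pos: [553.7, 193.1, 253.0]
orientation: [0.109, 1.562, -0.1]
ft_force: [0.0, -0.6, -0.6]
width: 12.0
```

```bash
python3 -c "
from h import *
to((557.2,-213.7,245),10);snap('wrist','w5');snap('side','s5')
d=np.array([0,-408])/10;
for i in range(10):
  a=np.radians(82.4-7.24*i);c,s=np.cos(a),np.sin(a)
  print('[0,%.3f,%.3f,7.2,0,0]'%(d@[c,s]/1000,d@[s,-c]/1000),end=',')"
```

```text
t 5.9 pos [553.7 193.1 253. ] yaw y 82.38 tilt 0.49 w 12.0 q [ 0.31  0.33  1.7   0.    1.11 -1.13] f [ 0.  -0.6 -0.6]
tool shift mm [   5.8 -402.8   57.4]
turn deg [ 7.238e+01  6.000e-02 -5.200e-01]
[0,-0.040,0.005,7.2,0,0],[0,-0.039,0.010,7.2,0,0],[0,-0.038,0.015,7.2,0,0],[0,-0.036,0.020,7.2,0,0],[0,-0.033,0.024,7.2,0,0],[0,-0.029,0.028,7.2,0,0],[0,-0.026,0.032,7.2,0,0],[0,-0.021,0.035,7.2,0,0],[0,-0.017,0.037,7.2,0,0],[0,-0.012,0.039,7.2,0,0],
```

>>> {"method": "carry_out", "body": {"commands": [[0, -0.04, 0.005, 7.2, 0, 0], [0, -0.039, 0.01, 7.2, 0, 0], [0, -0.038, 0.015, 7.2, 0, 0], [0, -0.036, 0.02, 7.2, 0, 0], [0, -0.033, 0.024, 7.2, 0, 0], [0, -0.029, 0.028, 7.2, 0, 0], [0, -0.026, 0.032, 7.2, 0, 0], [0, 0, 0, 0, 0, 0]]}}

```text
t: 7.0
ee_pos: [543.3, -99.8, 238.2]
orientation: [0.809, 1.43, -0.814]
ft_force: [-0.0, -0.9, -0.9]
width: 12.5
```

```bash
python3 -c "
from h import *
to((557.2,-213.7,245),10)"
```

```text
t 7.0 pos [543.3 -99.8 238.2] yaw y 30.45 tilt 0.89 w 12.5 q [-0.2   0.31  1.77  0.    1.08 -0.74] f [-0.  -0.9 -0.9]
tool shift mm [ -7.6 -45.8 105.1]
turn deg [20.45 -0.56  0.69]
```

>>> {"method": "carry_out", "body": {"commands": [[-0.004, -0.011, 0.026, 5, -0.2, 0.2], [-0.004, -0.011, 0.026, 5, 0, 0], [-0.004, -0.009, 0.026, 5, 0, 0], [-0.002, -0.007, 0.026, 5, 0, 0], [0, 0, 0, 0, 0, 0]]}}

```text
t: 7.62
ee_pos: [547.2, -208.3, 245.6]
orientation: [1.073, 1.311, -1.083]
ft_force: [1.1, 0.3, -0.1]
width: 12.3
```

```bash
python3 -c "
from h import *
to((557.2,-213.7,245),10);snap('wrist','w6');snap('side','s6');snap('top','t6')
print(proj('w6',[[557.2,-213.7,150],[548,-162,150],[566,-265.4,150]]),proj('s6',[[557.2,-213.7,150],[548,-162,150],[566,-265.4,150]]))
crop('s6','y',310,90,390,190,5);a=cv2.imread('pics/w6.png')[:,140:540];b=cv2.imread('pics/y.png')
W=np.zeros((500,800,3),np.uint8);W[:400,:400]=a;W[:,400:]=b;cv2.imwrite('pics/m6.png',W)"
```

```text
t 7.625 pos [ 547.2 -208.3  245.6] yaw y 10.37 tilt 1.23 w 12.3 q [-0.38  0.35  1.68  0.    1.13 -0.57] f [ 1.1  0.3 -0.1]
tool shift mm [0.4 8.9 7.1]
turn deg [ 0.36 -0.69  1.02]
[[329.67487967 206.0121881 ]
 [330.56887522 149.66936376]
 [328.46909557 256.84354669]] [[350.87531611 126.29055121]
 [351.08313426 135.13647936]
 [350.79988379 117.89800964]]
```

View pics/m6.png

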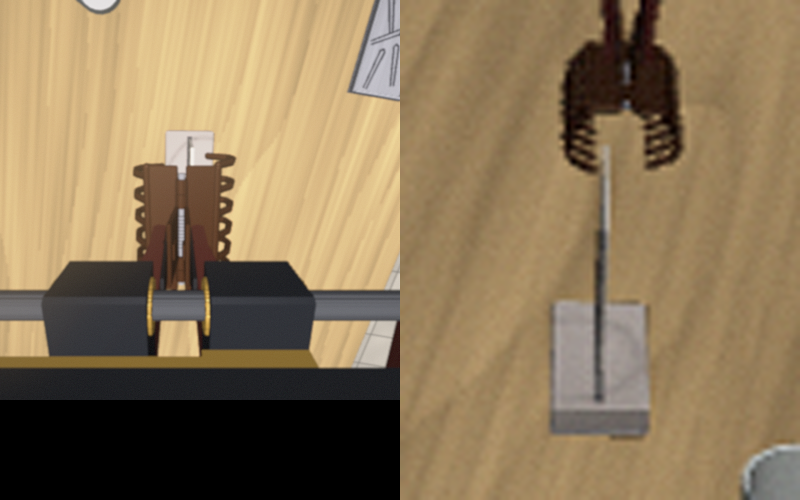

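```bash
python3 -c "
from h import *
def tri(L):
  A=np.zeros((3,3));b=np.zeros(3)
  for f,uv in L:
    c,v=ray(f,uv);v/=np.linalg.norm(v);P=np.eye(3)-np.outer(v,v);A+=P;b+=P@c
  X=np.linalg.solve(A,b);print(X.round(1),[ (proj(f,X)-uv).round(1).tolist() for f,uv in L]);return X
X=tri([('w6',(321,176)),('s6',(355.4,111))])
o=ctrl.get_obs();M=Ro.from_rotvec(o['orientation']).as_matrix()
print('in tool',M.T@(X-o['ee_pos']))
for z in(228,236,244):print(z,atz('w6',(321,176),z)-o['ee_pos'])
# card near top corner
crop('w6','z1',300,120,380,190,8);crop('s6','z2',330,85,375,150,8)
W=np.zeros((560,800,3),np.uint8);a=cv2.imread('pics/z1.png')[:,:440];b=cv2.imread('pics/z2.png');W[:560,:440]=a;W[:520,440:]=b;cv2.imwrite('pics/m7.png',W)"
```

```text
[ 540.7 -171.9  229.2] [[[-2.0, -0.1]], [[-0.4, -0.0]]]
in tool [ 17.0080925    0.34602599 -35.24300682]
228 [ -5.15676732  34.79409603 -17.80678313]
236 [-5.36486185 36.34009958 -9.80678313]
244 [-5.57295638 37.88610313 -1.80678313]
```

View pics/m7.png

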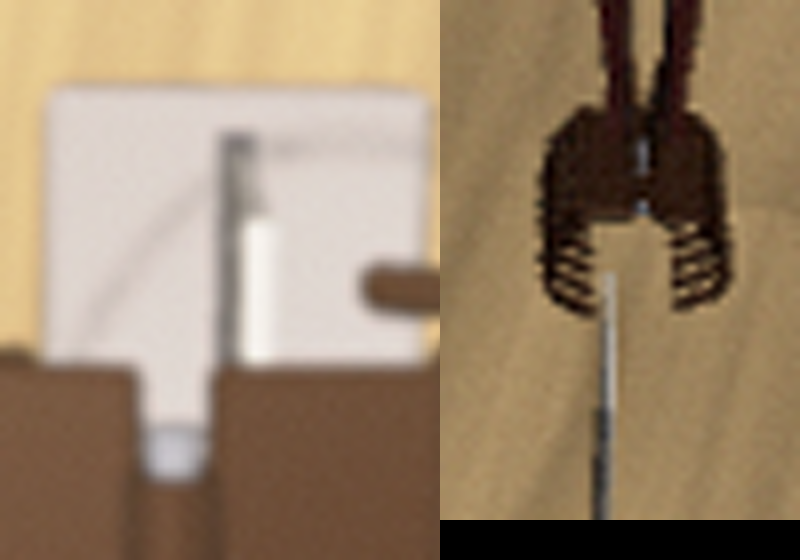

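Both views show the pin end, at wrist (321.9,176.9) and side (355.2,111), and the card's top corner at wrist (332.4,147.5), within about 2 px of prediction. The clip's centre is about 24.5 mm below the TCP. I shift sideways first, then descend to TCP z ≈ 186.

>>> {"method": "carry_out", "body": {"commands": [[0, 0.009, 0.007, 0.4, -0.7, 1], [0, 0, 0, 0, 0, 0], [0, 0, 0, 0, 0, 0]]}}

```text
t: 8.15
ee_pos: [558.1, -209.9, 245.2]
orientation: [1.076, 1.289, -1.075]
ft_force: [0.2, -0.3, -1.3]
width: 12.0
```

```bash
python3 -c "
from h import *
to((557.2,-213.7,186),10)"
```

```text
t 8.15 pos [ 558.1 -209.9  245.2] yaw y 10.33 tilt 0.02 w 12.0 q [-0.38  0.36  1.68  0.    1.11 -0.56] f [ 0.2 -0.3 -1.3]
tool shift mm [59.2 -1.6  3.6]
turn deg [ 0.33 -0.   -0.02]
```

Lowering in two stages with a numeric check between.

>>> {"method": "carry_out", "body": {"commands": [[0.01, -0.001, 0.003, 0.3, 0, 0], [0, 0, 0, 0, 0, 0], [0.015, 0, 0, 0, 0, 0], [0, 0, 0, 0, 0, 0]]}}

```text
t: 8.65
ee_pos: [557.1, -213.0, 218.0]
orientation: [1.08, 1.288, -1.08]
ft_force: [-0.5, 0.9, -0.8]
width: 12.2
```

```bash
python3 -c "
from h import *
to((557.2,-213.7,186),10);snap('side','s8');snap('wrist','w8')
crop('s8','z2',325,85,380,150,8);crop('w8','z1',290,110,370,190,6)
W=np.zeros((520,800,3),np.uint8);b=cv2.imread('pics/z2.png')[:,:320+120];W[:520,:440]=b;a=cv2.imread('pics/z1.png')[:,:360];W[:480,440:]=a;cv2.imwrite('pics/m8.png',W[:,:])"
```

```text
t 8.65 pos [ 557.1 -213.   218. ] yaw y 10.02 tilt 0.05 w 12.2 q [-0.39  0.39  1.7   0.    1.06 -0.56] f [-0.5  0.9 -0.8]
tool shift mm [32.   0.   0.7]
turn deg [ 0.02 -0.04  0.03]
```

View pics/m8.png

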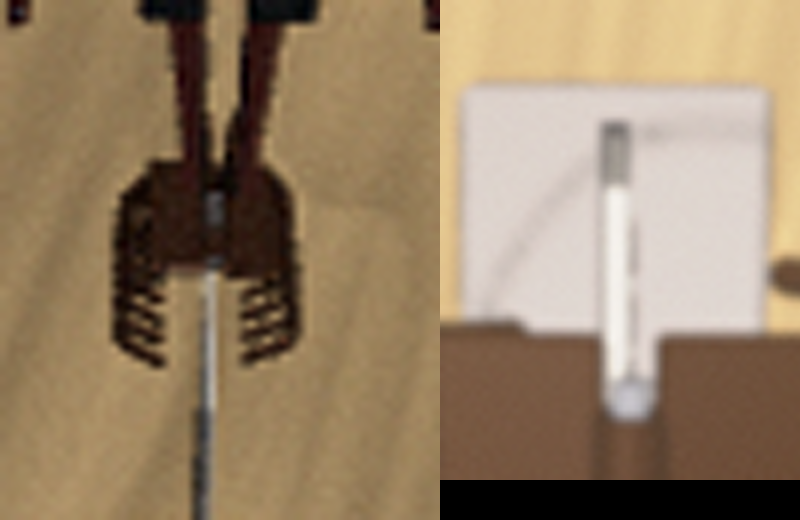

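The card sits under the open mouth. The wrist view puts the pin +1.5 mm off the card line and the side view about −2 mm, so it is centred within tolerance. Down the rest.

>>> {"method": "carry_out", "body": {"commands": [[0.014, 0, 0, 0, 0, 0], [0, 0, 0, 0, 0, 0], [0.014, 0, 0, 0, 0, 0], [0, 0, 0, 0, 0, 0]]}}

```text
t: 9.25
ee_pos: [558.2, -213.4, 189.6]
orientation: [1.08, 1.285, -1.078]
ft_force: [0.0, 0.5, -1.0]
width: 12.3
```

```bash
python3 -c "
from h import *
to((557.2,-213.7,186),10)"
```

```text
t 9.25 pos [ 558.2 -213.4  189.6] yaw y 10.02 tilt 0.12 w 12.3 q [-0.39  0.42  1.72  0.    1.   -0.56] f [ 0.   0.5 -1. ]
tool shift mm [ 3.6 -1.   0.1]
turn deg [ 0.02  0.05 -0.11]
```

>>> {"method": "carry_out", "body": {"commands": [[0.003, -0.001, 0, 0, 0, 0], [0, 0, 0, 0, 0, 0], [0, 0, 0, 0, 0, 0], [0, 0, 0, 0, 0, 0]]}}

```text
t: 9.75
ee_pos: [557.5, -213.7, 186.8]
orientation: [1.08, 1.284, -1.078]
ft_force: [0.2, -0.3, -0.6]
width: 12.3
```

```bash
python3 -c "
from h import *
to((557.2,-213.7,186),10);snap('side','s9');snap('wrist','w9');to();print(proj('s9',[[557.2,-213.7,150],[548,-162,150],[566,-265.4,150]]))
crop('s9','z2',325,85,380,150,8);crop('w9','z1',290,110,370,190,6)
W=np.zeros((520,800,3),np.uint8);b=cv2.imread('pics/z2.png')[:,:440];W[:520,:440]=b;a=cv2.imread('pics/z1.png')[:,:360];W[:480,440:]=a;cv2.imwrite('pics/m9.png',W)"
```

```text
t 9.75 pos [ 557.5 -213.7  186.8] yaw y 10.03 tilt 0.17 w 12.3 q [-0.39  0.42  1.72  0.    0.99 -0.56] f [ 0.2 -0.3 -0.6]
tool shift mm [ 0.8 -0.3 -0.1]
turn deg [ 0.02  0.08 -0.15]
t 9.85 pos [ 557.6 -213.7  186.9] yaw y 10.02 tilt 0.18 w 12.7 q [-0.39  0.42  1.72  0.    0.99 -0.56] f [ 0.6  1.1 -0.7]
[[350.87531611 126.29055121]
 [351.08313426 135.13647936]
 [350.79988379 117.89800964]]
```

View pics/m9.png

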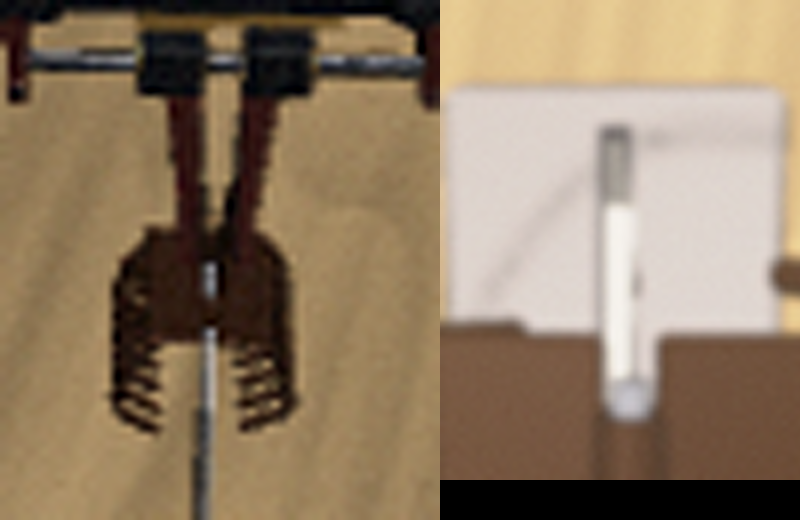

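The card edge is inside the jaws, with teeth at equal gaps on either side and tips below the edge. The arm is still and the force reading shows only the clip's weight, so I hand in.

```bash
python3 -c "
from h import *
print(ctrl.close_job());to()"
```

```text
the job is handed in; nothing more can be done
None
the job is handed in; nothing more can be done
```

The robot lifted the clip off the turntable by its tabs, squeezed it open and is still holding it over the hairpin card. I handed the job in at about 9.9 s; no verdict is reported.

**Last checks**
- **Position:** the TCP was at (557.6, −213.7, 186.9) mm. That puts the clip's centre about 12 mm above the card's top edge, so the edge sits roughly 23 mm up inside the jaws.
- **Level and in line:** tool tilt was 0.2°, and the gripper was within about 0.1° of the target turn, which I took from the stand's outline.
- **Opening:** fingers were 12–13 mm apart, so the tabs should be at or close to their stop. In the side view there is a row of teeth on either side of the card with a clear gap. I did not measure the opening angle itself.
- **Contact:** the force reading stayed within about 1 N, about the clip's weight plus noise, with no sign of touching the card or stand.

**Disagreement:** just before the final lowering, the wrist camera showed the clip about 1.5 mm to one side of the card line. The side camera showed it about 2 mm to the other side. I took the middle, well within the 9 mm allowed.

I did not measure the stand, jar, tumbler, tray or massager again after the moves, but saw no contact with any of them.

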